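# Shim the unpacked foot of the peel tester

## Robot

A 6-joint arm with a two-finger parallel gripper is mounted at the origin on a cart in front of the work surface, level with it; the furniture and walls round the work are solid. World frame = base frame: x ahead of the robot, y to its left, z up, the work surface at z = 0. Lengths are in m, angles in degrees, forces in N, time in s.
With the tool pointing down it reaches from about 0.3 to 0.75 m from the base axis. Payload 8.5 kg.
Tool frame: the origin (TCP) lies between the finger pads; the fingertips stand 22 mm ahead of it and the grasp point (between the pads) lies 3 mm ahead of it (env.nose_length is the distance from the TCP to the fingertips, in m); z points along the fingers, x is the direction in which the jaws open and shut, and the axes are right-handed (so a half turn about z gives the same grasp; the last joint's range is limited). The gripper opens to 85 mm and grips with 20 to 120 N. Pads are 22 mm wide; open, the fingers measure 114 mm over their backs; the gripper's body (76 mm by 85 mm) begins 54 mm behind the grasp point. The pads swing forward as they close: fully open they stand 13 mm farther back than shut.
Start: joints at [58.539, 21.807, 74.336, -0, 83.858, -12.336], TCP at [0.18, 0.52, 0.253] pointing down, gripper open.
Joint ranges: [-178.18, 178.18], [-50.72, 133.34], [12.68, 142.11], [-81.47, 261.47], [9.98, 163.14], [-165.26, 165.26]. Speed limits (degrees/s): [136.94, 136.94, 180, 180, 180, 180].

## Interface

Orientations are given as a 3x3 rotation matrix whose columns are the frame's x, y, z axes.
In Python, from rig import env gives the robot as it stands.
- The arm moves only by the tool arm_command, never from a script. Its argument "steps" is a list of rows, each an object with "delta_pos": the shift along the world's x, y, z in mm, a list of three; "dr": the turn, a rotation vector about the world's x, y, z in degrees, a list of three. In form: [{"delta_pos": [dx, dy, dz], "dr": [wx, wy, wz]}, ...]. A call has 1 to 20 rows; each row shifts and turns the commanded pose from where the row before left it; what a row does not reach is not made up. A row lasts 1/10 s, in which the tool goes at most 50 mm and 8.59 degrees, less where a joint would pass 70% of its speed; a pose out of reach is approached as far as the arm can. A call with a gripper value outside its range is refused whole. "grip" is the opening, from 0 (shut) to 1 (fully open), set as the call begins (left out, the last holds). The fingers move at their own pace and stop on an object; "squeeze" is the grip in N (left out, the last holds). Time passes only in rows, so rows that do not move let the fingers close. It gives the time, the measured TCP pose, the force and the opening at its end, in the units of the state.
- env.observe(): the state, without advancing time (a new reading comes with each control period).
- env.get_image(name): name is "scene" or "top" or "wrist"; returns the picture (420x560x3 uint8, blue, green, red); there is no depth.
- env.get_calibration(name): a dict with "fx", "fy", "cx", "cy" (pixels), "view" (4x4, takes a point from world to camera coordinates). Camera axes: x right, y up, looking along -z (the intrinsics and any distortion apply to the point x, -y, -z); pixel columns grow to the right and rows downward; lengths in m; the calibration is good to about 2 mm. A picture is of the moment at which its call begins: read the wrist's pose just before it. get_calibration takes no time and is no camera call; for the wrist camera it gives the pose at the moment of the call.
- env.close_job(): hands the job in, once; it reports no verdict.
The state is a dict: "time_s": time; "q": joint angles; "qvel": joint speeds; "joint_efforts": joint torques, N m; "position": TCP position; "tool_rot": TCP orientation; "ft_force": force on the tool from outside, world axes, zero at the start; "wrist_torque": the same for the moment, N m; "grip_width": finger opening in m.
Only numpy, scipy, OpenCV 4.12 (cv2) and the standard library are available. Lean on these libraries where they do the work, as an engineer would, in place of code of your own. Each camera call takes 0.05 s, during which the arm holds its last target. There are 200 camera calls.

## Task

One of the three front feet of the peel tester was bolted up without packing under it. Take the slotted shim by its grip, feel gently under the feet for the one it goes under, slide it flat round that foot's stud until the slot comes up against the stud, and let go. Do not force it where it jams, and leave the other things on the bench where they are.

Things in the scene. Friction and masses are not known exactly. Their poses are not given: they have to be found in the camera images.
- shim: Loose steel slotted shim, 120 g, with a black grip, flat on the bench at the start. Origin: centre of the fork plate's underside; +x from grip to fork tips, z up. Plate x -24 to 24 mm, 40 wide (y), 6 thick. Slot 13 mm wide, x -10 to 24, open in front, between two prongs. Neck x -44 to -24, 18 wide, 6 thick. Grip x -88 to -42 (centre -65), 20 wide (y), 18 high from the underside up.
- shim_seat (a point): Point on the underside of the shim, 6 mm behind its origin (x = -6 mm, y = 0): where the axis of the stud is when the slot's end touches the stud. Axes as the shim's.
- fixture_plate: Fixed aluminium plate on the bench that carries the tester and on which the shim is slid: x -180 to 145 mm, 284 mm wide, top 10 mm above the bench. Origin and axes the same as the tester's; the feet stand back from its front edge by 130 mm of free plate.
- peel_tester: Fixed low grey machine on the aluminium plate. Origin on the bench; +x (away from the robot) points in under the feet. Three alike front feet (lugs 46 mm wide, 12 thick, front edge at x = -50 mm) and the casting behind them hang 7.5 mm above the plate. All is below 85 mm high but the tower (225 mm) and load cell and the drive box (98 mm) at the back, x over 60 mm.
- foot_left (a point): Point on the plate's top on the stud axis of the left foot (+y side), 22 mm behind the foot's front edge; axes as the tester's. An 8 mm stud stands through gap and foot. Two of the three feet have a 40 mm wide packing plate filling the gap from 12 mm behind the front edge: a shim goes in 12 mm and jams. At the third it goes on till its slot meets the stud. Which is which changes.
- foot_middle (a point): The same point for the middle foot.
- foot_right (a point): The same point for the right foot (-y side).
- stud_a: One of the three fixed studs with washer and nut (and its packing, if it has one). Origin: on its axis at the plate's top. The three look alike from above and their places change.
- stud_b: Another of the three studs, as stud_a.
- stud_c: Another of the three studs, as stud_a.
- pliers: Bystander: red-handled pliers, 161 x 56 x 11 mm, loose. Origin: centre of the underside.
- lamp_tool: Bystander: yellow and navy hand lamp, 162 x 41 x 38 mm, loose. Origin: centre of the underside.
- weight_0: Bystander: small brass weight, 34 mm diameter, 23 mm high, loose, left of the tester. Origin: centre of the underside.
- glass_beaker: Bystander: small glass beaker, 60 mm diameter, 82 mm high, loose. Origin: centre of the underside.

How it is judged (in metres and radians):
At the end, for the whole second after the job is handed in: The shim lies flat on the plate (tilt under 0.06 rad) under one of the feet, its slot home round that foot's stud: shim_seat within 5 mm of the stud's axis in plan, pointing straight in within 0.26 rad, and at rest ((horizontal distance between shim_seat and foot_left below 0.005 m or horizontal distance between shim_seat and foot_middle below 0.005 m or horizontal distance between shim_seat and foot_right below 0.005 m) and z of shim in the frame of peel_tester between 0.008 and 0.0125 m and angle between shim's own z axis and vertical below 0.06 rad and angle between the x axis of shim and the x axis of peel_tester, either way round below 0.26 rad and linear speed of shim below 0.01 m/s); the robot touches nothing.
It fails at once if the shim is forced: it presses on the tester's feet or casting, on a stud or on the packing with more than 35 N (contact force between shim and peel_tester above 35 N or contact force between shim and stud_a above 35 N or contact force between shim and stud_b above 35 N or contact force between shim and stud_c above 35 N).
It fails at once if a bystander (pliers, lamp, weight, beaker) is moved by more than 20 mm (distance of any of pliers, lamp_tool, weight_0, glass_beaker from where it was at the start of the episode above 0.02 m).
It also fails if it takes over 58 s, if anything falls off the work surface, if the arm or the gripper's body presses on something with over 40 N, if the wrist force passes 120 N, or if a joint passes its speed limit or range.

## Working session

There is one attempt and no reset: what is moved stays moved. The work goes in short steps, Python scripts to look and compute and a tool call to move; the robot and the scene stay as the last step left them, time stands still between calls to the robot, and variables do not carry over. Pictures are saved under pics/ and viewed, about 8 in all and at most 12, crops included, and the job is handed in when it is done.

Besides the shell and the picture viewer there is one more tool, called after "Emit:" as name(argument=value, ...) on one line, values as JSON. arm_command: Moves the arm, as the interface text tells. Its arguments: {"type":"object","properties":{"steps":{"type":"array"},"grip":{"type":"number"},"squeeze":{"type":"number"}},"required":["steps"]}

```bash
mkdir -p pics; ls; cat > h.py <<'E'
import numpy as np,cv2
from rig import env
def cal(n):
    c=env.get_calibration(n); return c,np.array(c["view"])
def ray(n,u,v,z,cv=None):
    c,V=cv or cal(n); d=np.array([(u-c["cx"])/c["fx"],-(v-c["cy"])/c["fy"],-1.])
    R=V[:3,:3].T; o=-R@V[:3,3]; d=R@d; return o+d*(z-o[2])/d[2]
def proj(n,p,cv=None):
    c,V=cv or cal(n); q=V[:3,:3]@np.array(p)+V[:3,3]
    return c["cx"]+c["fx"]*q[0]/-q[2], c["cy"]-c["fy"]*q[1]/-q[2]
E
python3 - <<'E'
from h import *
for n in("top","scene","wrist"):
    im=env.get_image(n); cv2.imwrite(f"pics/{n}0.png",im)
    c,V=cal(n); print(n,{k:c[k] for k in c if k!="view"}, (-V[:3,:3].T@V[:3,3]).round(3))
t=cv2.imread("pics/top0.png"); s=cv2.imread("pics/scene0.png")
cv2.imwrite("pics/top0b.png",cv2.resize(t,(800,600),interpolation=cv2.INTER_CUBIC))
E
```

```text
pics
top {'fx': 397.63624797631576, 'fy': 397.63624797631576, 'cx': 276.1703629881403, 'cy': 212.2831375136426} [0.447 0.149 0.944]
scene {'fx': 507.82891595162846, 'fy': 507.82891595162846, 'cx': 281.53168649214723, 'cy': 204.02662133118142} [-0.173 -0.359  1.122]
wrist {'fx': 310.61024323279594, 'fy': 310.61024323279594, 'cx': 280.98092364740006, 'cy': 209.8083161206022} [0.11  0.543 0.373]
```

View pics/top0b.png

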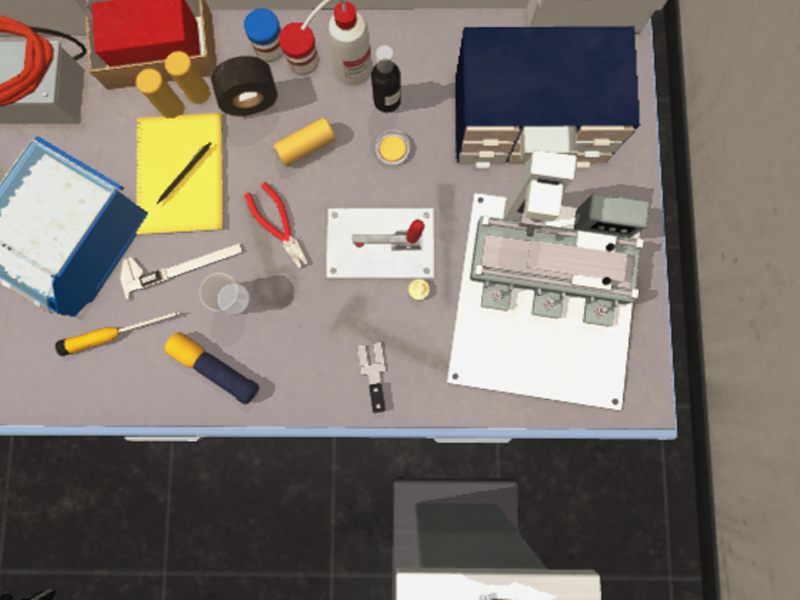

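View pics/scene0.png

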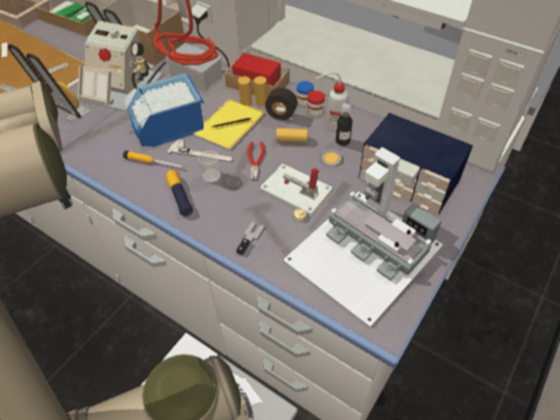

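The top view, scaled by 1.43, has the shim's grip at about (376,398) with its tips up at (371,345). The tester's plate corners are at (449,383), (620,408) and (478,195). The three feet nuts are at about (497,295), (547,302) and (600,310).

```bash
python3 - <<'E'
from h import *
t=cv2.imread("pics/top0.png")
for s in [(449,383),(620,408),(478,195)]: print("corner",ray("top",s[0]*.7,s[1]*.7,.01).round(4))
for s in [(497,295),(547,302),(600,310)]: print("nut",ray("top",s[0]*.7,s[1]*.7,.035).round(4))
for s in [(376,398),(371,345)]: print("shim",ray("top",s[0]*.7,s[1]*.7,.01).round(4))
a=t[180:300,235:455]
cv2.imwrite("pics/c1.png",cv2.resize(a,None,fx=3.6,fy=3.6,interpolation=cv2.INTER_CUBIC))
g=cv2.cvtColor(t,cv2.COLOR_BGR2GRAY)
m=np.zeros_like(g);m[235:292,245:275]=(g[235:292,245:275]<60)*255
cs,_=cv2.findContours(m,0,2)
for c in cs:
    if cv2.contourArea(c)>30:print(cv2.minAreaRect(c))
m=np.zeros_like(g);m[125:292,305:455]=(g[125:292,305:455]>215)*255
cs,_=cv2.findContours(m,0,2);c=max(cs,key=cv2.contourArea);print(cv2.contourArea(c),cv2.approxPolyDP(c,4,True)[:,0].tolist())
E
```

```text
corner [0.4454 0.0734 0.01  ]
corner [ 0.4071 -0.2012  0.01  ]
corner [0.7623 0.0218 0.01  ]
nut [ 0.5866 -0.003   0.035 ]
nut [ 0.5755 -0.0831  0.035 ]
nut [ 0.5628 -0.1674  0.035 ]
shim [0.4206 0.1919 0.01  ]
shim [0.5065 0.201  0.01  ]
((263.7099914550781, 277.969970703125), (18.809043884277344, 7.9195966720581055), 81.8698959350586)
7873.0 [[332, 136], [313, 266], [434, 286], [441, 213], [433, 215], [428, 229], [407, 225], [409, 209], [398, 209], [392, 223], [372, 221], [371, 203], [362, 205], [359, 217], [336, 215], [337, 198], [328, 196], [336, 150], [338, 156], [351, 152], [353, 138]]
```

View pics/c1.png

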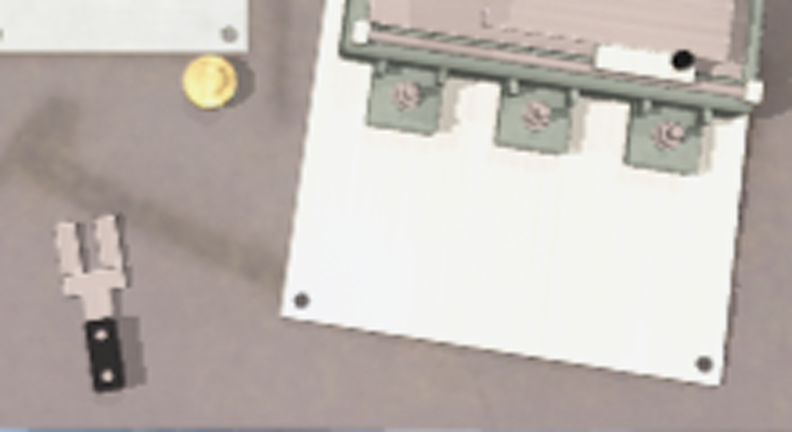

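The crop shows the shim's grip centre at about (104,355) and prong tips at (67,222) and (108,216). The nuts are at (406,95), (537,115) and (668,134). That's enough to set out, so next I need the tool's yaw and the deltas.

```bash
python3 - <<'E'
from h import *
s=env.observe();print(s["position"],np.array(s["tool_rot"]).round(3).tolist(),s["ft_force"],s["grip_width"],env.nose_length)
f=lambda u,v:(235+u/3.6-.36,180+v/3.6-.36)
g=ray("top",*f(104,355),.018);tp=[ray("top",*f(*p),.006) for p in((67,222),(108,216))]
print("grip",g.round(4),"tips",np.array(tp).round(4));d=np.mean(tp,0)-g;print("yaw",np.degrees(np.arctan2(d[1],d[0])))
c,V=cal("wrist");print(V[:3,:3].round(2))
E
```

```text
[0.18011272 0.51945967 0.2528567 ] [[0.328, 0.945, -0.001], [0.945, -0.328, -0.001], [-0.001, -0.0, -1.0]] [ 0.50672518 -0.15020743  0.3957383 ] 0.08563442195263851 0.022
grip [0.4216 0.1908 0.018 ] tips [[0.5071 0.2164 0.006 ]
 [0.5112 0.1896 0.006 ]]
yaw 7.963957513636448
[[ 0.33  0.94 -0.  ]
 [-0.91  0.31 -0.29]
 [-0.27  0.09  0.96]]
```

Emit:
arm_command(steps=[{"delta_pos": [24,-33,0],"dr": [0,0,2.7]},{"delta_pos": [24,-33,0],"dr": [0,0,2.7]},{"delta_pos": [24,-33,0],"dr": [0,0,2.7]},{"delta_pos": [24,-33,0],"dr": [0,0,2.7]},{"delta_pos": [24,-33,0],"dr": [0,0,2.7]},{"delta_pos": [24,-33,-10],"dr": [0,0,2.7]},{"delta_pos": [24,-33,-10],"dr": [0,0,2.7]},{"delta_pos": [24,-33,-10],"dr": [0,0,2.7]},{"delta_pos": [24,-33,-20],"dr": [0,0,2.7]},{"delta_pos": [24,-32,-20],"dr": [0,0,2.7]},{"delta_pos": [0,0,0],"dr": [0,0,0]},{"delta_pos": [0,0,0],"dr": [0,0,0]}], grip=1, squeeze=40)

```text
time_s: 1.35
position: [0.4203, 0.1902, 0.183]
tool_rot: [[-0.135, 0.991, -0.001], [0.991, 0.135, -0.0], [0.0, -0.001, -1.0]]
ft_force: [-0.8, 0.7, 0.6]
grip_width: 0.0855
```

```bash
python3 - <<'E'
from h import *
s=env.observe();cvv=cal("wrist");im=env.get_image("wrist");print(s["time_s"],s["position"],np.array(s["tool_rot"]).round(3).tolist())
np.save("cal1.npy",cvv[1]);cv2.imwrite("pics/w1.png",im)
E
```

```text
1.35 [0.42025072 0.19016811 0.18295935] [[-0.135, 0.991, -0.001], [0.991, 0.135, -0.0], [0.0, -0.001, -1.0]]
```

View pics/w1.png

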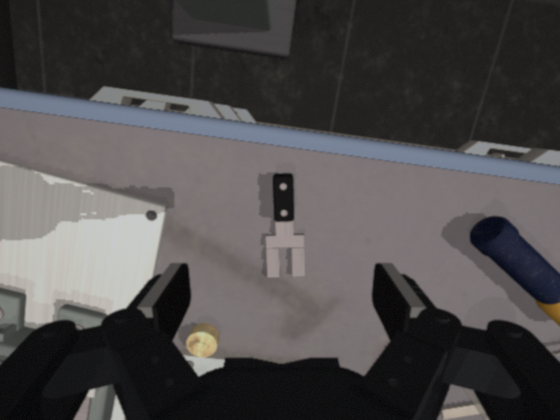

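The wrist view shows the grip at columns 274–293, rows 173–222, and the prong tips at about (272,277) and (298,276).

```bash
python3 - <<'E'
from h import *
im=cv2.imread("pics/w1.png");g=cv2.cvtColor(im,cv2.COLOR_BGR2GRAY)
cw=(cal("wrist")[0],np.load("cal1.npy"))
m=np.zeros_like(g);m[160:235,265:305]=(g[160:235,265:305]<60)*255
c=max(cv2.findContours(m,0,2)[0],key=cv2.contourArea);r=cv2.minAreaRect(c);print(r)
gw=[ray("wrist",*r[0],z,cw) for z in(.0,.018)]
gt=[ray("top",263.7,278,z) for z in(.0,.018)]
print(np.round(gw,4),np.round(gt,4))
A=np.array([gw[1]-gw[0],-(gt[1]-gt[0])]).T;x=np.linalg.lstsq(A,gt[0]-gw[0],rcond=None)[0];print("height w,t",x*.018)
tip=(ray("wrist",272.5,277,.006,cw)+ray("wrist",298,276.5,.006,cw))/2
print("tip",tip,"yaw",np.degrees(np.arctan2(*(tip-gw[1])[1::-1])), "len",np.hypot(*(tip-gw[1])[:2]))
# plate corners & feet via wrist
print("corner",ray("wrist",165,208,.01,cw))
# top corners
for u,v in((312.7,266.3),(434.5,286.3),(332,136)):print("topcorner",ray("top",u,v,.01).round(4))
E
```

```text
((283.0, 196.5), (47.0, 20.0), 90.0)
[[0.4228 0.1926 0.    ]
 [0.4183 0.1919 0.018 ]] [[0.4217 0.1912 0.    ]
 [0.4222 0.1904 0.018 ]]
height w,t [0.00386385 0.00379909]
tip [0.50833311 0.20683323 0.006     ] yaw 9.42329682711035 len 0.09127247489013801
corner [0.44745448 0.07891907 0.01      ]
topcorner [0.4495 0.0771 0.01  ]
topcorner [ 0.4055 -0.2023  0.01  ]
topcorner [0.7636 0.0281 0.01  ]
```

Emit:
arm_command(steps=[{"delta_pos": [-1,1,-30],"dr": [0,0,1.2]},{"delta_pos": [0,0,-30],"dr": [0,0,0]},{"delta_pos": [0,0,-30],"dr": [0,0,0]},{"delta_pos": [0,0,-30],"dr": [0,0,0]},{"delta_pos": [0,0,-20],"dr": [0,0,0]},{"delta_pos": [0,0,-12],"dr": [0,0,0]},{"delta_pos": [0,0,-6],"dr": [0,0,0]},{"delta_pos": [0,0,0],"dr": [0,0,0]},{"delta_pos": [0,0,0],"dr": [0,0,0]}])

```text
time_s: 2.3
position: [0.4194, 0.1922, 0.0261]
tool_rot: [[-0.158, 0.987, 0.001], [0.987, 0.158, 0.0], [0.0, 0.001, -1.0]]
ft_force: [0.6, 0.0, 0.2]
grip_width: 0.0854
```

Emit:
arm_command(steps=[{"delta_pos": [0,0,0],"dr": [0,0,0]},{"delta_pos": [0,0,0],"dr": [0,0,0]},{"delta_pos": [0,0,0],"dr": [0,0,0]},{"delta_pos": [0,0,0],"dr": [0,0,0]},{"delta_pos": [0,0,0],"dr": [0,0,0]},{"delta_pos": [0,0,0],"dr": [0,0,0]},{"delta_pos": [0,0,0],"dr": [0,0,0]},{"delta_pos": [0,0,0],"dr": [0,0,0]}], grip=0, squeeze=50)

```text
time_s: 3.1
position: [0.4193, 0.1917, 0.0257]
tool_rot: [[-0.158, 0.987, 0.001], [0.987, 0.158, 0.0], [0.0, 0.001, -1.0]]
ft_force: [-0.1, 0.0, 5.5]
grip_width: 0.0188
```

Emit:
arm_command(steps=[{"delta_pos": [0,0,20],"dr": [0,0,0]},{"delta_pos": [0,0,20],"dr": [0,0,0]},{"delta_pos": [2,-28,0],"dr": [0,0,-2]},{"delta_pos": [2,-28,0],"dr": [0,0,-2]},{"delta_pos": [2,-28,0],"dr": [0,0,-2]},{"delta_pos": [2,-28,0],"dr": [0,0,-2]},{"delta_pos": [2,-28,0],"dr": [0,0,-2]},{"delta_pos": [2,-28,0],"dr": [0,0,-2]},{"delta_pos": [2,-29,0],"dr": [0,0,-2]},{"delta_pos": [2,-30,0],"dr": [0,0,-2]},{"delta_pos": [2,-30,0],"dr": [0,0,-2]},{"delta_pos": [0,0,0],"dr": [0,0,0]},{"delta_pos": [0,0,0],"dr": [0,0,0]}])

```text
time_s: 4.4
position: [0.4369, -0.0655, 0.0651]
tool_rot: [[0.156, 0.988, -0.001], [0.988, -0.156, 0.0], [0.0, -0.001, -1.0]]
ft_force: [0.0, -0.4, -1.6]
grip_width: 0.0187
```

```bash
python3 - <<'E'
from h import *
s=env.observe();cvv=cal("wrist");im=env.get_image("wrist");print(s["time_s"],s["position"],np.array(s["tool_rot"]).round(3).tolist(),s["ft_force"])
np.save("cal2.npy",cvv[1]);cv2.imwrite("pics/w2.png",im);cv2.imwrite("pics/top2.png",env.get_image("top"))
cv2.imwrite("pics/w2b.png",cv2.resize(im,(800,600),interpolation=cv2.INTER_CUBIC))
E
```

```text
4.4 [ 0.43688023 -0.06553831  0.06512174] [[0.156, 0.988, -0.001], [0.988, -0.156, 0.0], [0.0, -0.001, -1.0]] [ 0.02688538 -0.35115217 -1.56136186]
```

View pics/w2b.png

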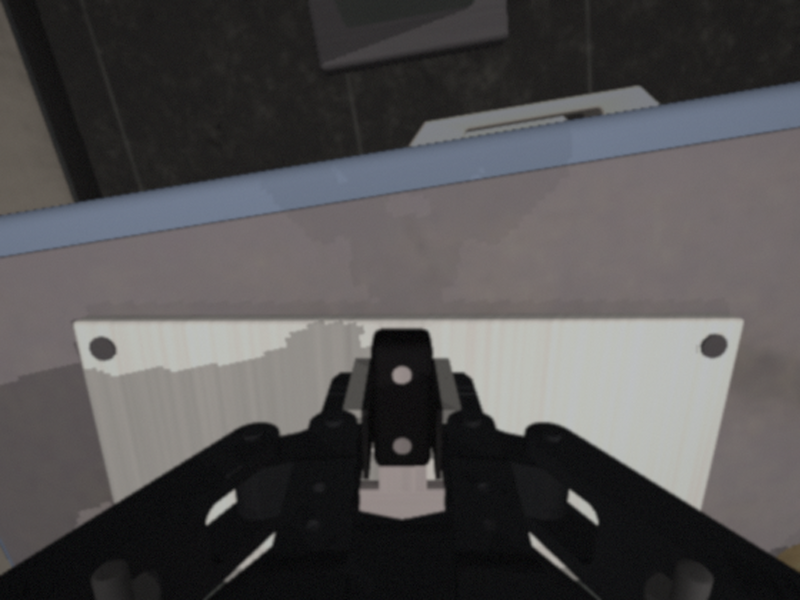

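The wrist camera looks backward here. It shows the plate's front corners at (76,322) and (743,319) scaled, with the grip aligned vertically at column 401. I'll compute the tester frame and the feet's y positions.

```bash
python3 - <<'E'
from h import *
cw=(cal("wrist")[0],np.load("cal2.npy"))
L=ray("wrist",743*.7,320*.7,.01,cw);R=ray("wrist",77*.7,323*.7,.01,cw)
print("wrist corners",L.round(4),R.round(4),np.linalg.norm(L-R))
Lt=ray("top",312.7,266.3,.01);Rt=ray("top",434.5,286.3,.01)
def frame(L,R):
    y=(L-R)[:2];y/=np.linalg.norm(y);x=np.array([y[1],-y[0]]);o=(L+R)[:2]/2+.18*x;return o,x,y
for nm,a,b in(("wrist",L,R),("top",Lt,Rt)):
    o,x,y=frame(a,b);print(nm,o.round(4),"yaw",np.degrees(np.arctan2(x[1],x[0])).round(2))
o,x,y=frame(Lt,Rt)
t=lambda p:(round(float((p[:2]-o)@x),4),round(float((p[:2]-o)@y),4))
f=lambda u,v:(235+u/3.6-.36,180+v/3.6-.36)
for nm,P,z in(("lug",((367,127),(432,134),(495,147),(570,154),(625,166),(697,175)),.0295),("nut",((406,95),(537,115),(668,134)),.04)):
    for p in P: print(nm,t(ray("top",*f(*p),z)))
ow,xw,yw=frame(L,R);p=env.observe()["position"]
print("tcp in tester: wrist",((p[:2]-ow)@xw,(p[:2]-ow)@yw),"top",t(p))
# grip centre line in wrist img: ends at rows 330,460
a=ray("wrist",402*.7,330*.7,.058,cw);b=ray("wrist",402*.7,464*.7,.058,cw);print("grip ends",t(a),t(b))
im=cv2.imread("pics/scene0.png")[200:290,310:450];cv2.imwrite("pics/s1.png",cv2.resize(im,None,fx=5.5,fy=5.5,interpolation=cv2.INTER_CUBIC))
im=cv2.imread("pics/top2.png")[180:300,285:455];cv2.imwrite("pics/t2.png",cv2.resize(im,None,fx=4.5,fy=4.5,interpolation=cv2.INTER_CUBIC))
E
```

```text
wrist corners [0.4469 0.0772 0.01  ] [ 0.4047 -0.1981  0.01  ] 0.27851561450302664
wrist [ 0.6037 -0.0877] yaw -8.72
top [ 0.6053 -0.0906] yaw -8.94
lug (-0.0549, 0.1059)
lug (-0.0527, 0.0642)
lug (-0.0546, 0.0233)
lug (-0.0515, -0.0245)
lug (-0.0535, -0.06)
lug (-0.052, -0.1058)
nut (-0.0321, 0.0855)
nut (-0.0317, 0.0018)
nut (-0.0306, -0.0813)
tcp in tester: wrist (np.float64(-0.16845648539880975), np.float64(-0.0024632841201864698)) top (-0.1705, -0.0005)
grip ends (-0.1963, -0.0015) (-0.1482, -0.0015)
```

View pics/s1.png

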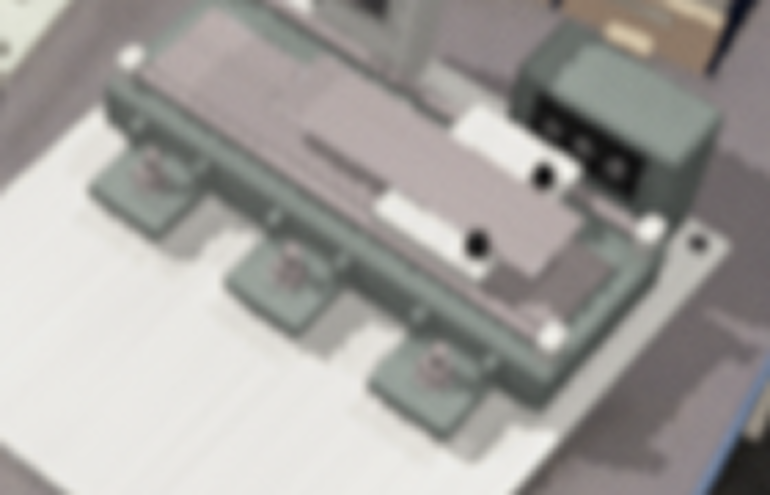

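View pics/t2.png

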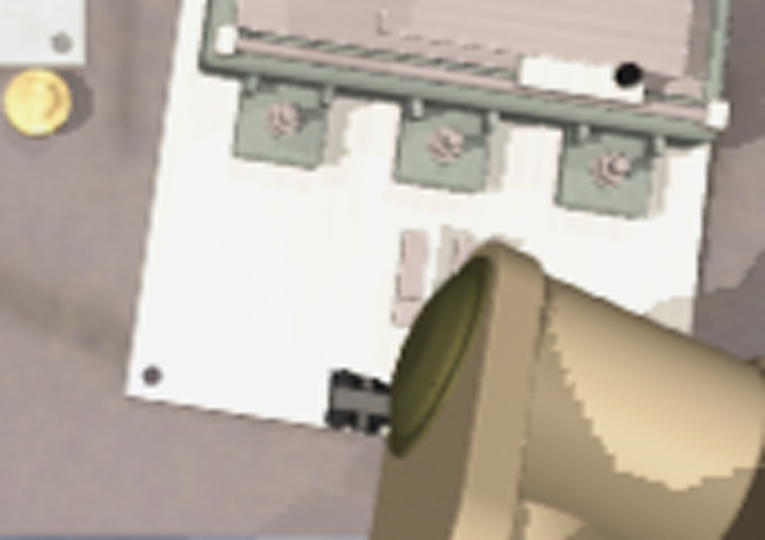

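The top crop shows the left prong from column 403 to 428 at row 233, ahead of the arm. The nuts are at (283,120), (445,145) and (609,169). I'll check the prong against the middle nut in the same camera.

```bash
python3 - <<'E'
from h import *
o=np.array([.6053,-.0906]);a=np.radians(-8.9);x=np.array([np.cos(a),np.sin(a)]);y=np.array([-x[1],x[0]])
t=lambda p:(round(float((p[:2]-o)@x)*1e3,1),round(float((p[:2]-o)@y)*1e3,1))
f=lambda u,v:(285+u/4.5-.39,180+v/4.5-.39)
for p in((403,232),(428,232),(402,265),(425,285)):print("prong",t(ray("top",*f(*p),.0454)))
for p in((283,120),(445,145),(609,169)):print("nut",t(ray("top",*f(*p),.04)))
E
```

```text
prong (-80.4, 19.0)
prong (-78.4, 6.7)
prong (-96.9, 17.4)
prong (-105.0, 4.8)
nut (-32.6, 85.3)
nut (-32.3, 2.5)
nut (-31.4, -80.8)
```

Emit:
arm_command(steps=[{"delta_pos": [0.3,2,-10],"dr": [0,0,0]},{"delta_pos": [0,0,-10],"dr": [0,0,0]},{"delta_pos": [0,0,-6],"dr": [0,0,0]},{"delta_pos": [0,0,-2],"dr": [0,0,0]},{"delta_pos": [0,0,0],"dr": [0,0,0]},{"delta_pos": [0,0,0],"dr": [0,0,0]}], squeeze=30)

```text
time_s: 5.1
position: [0.4376, -0.0634, 0.0374]
tool_rot: [[0.155, 0.988, 0.0], [0.988, -0.155, -0.0], [-0.0, 0.0, -1.0]]
ft_force: [-0.3, 0.6, -2.0]
grip_width: 0.0183
```

Still hanging free. I'll lower in fine steps until it touches the plate.

Emit:
arm_command(steps=[{"delta_pos": [0,0,-0.7],"dr": [0,0,0]},{"delta_pos": [0,0,0],"dr": [0,0,0]},{"delta_pos": [0,0,0],"dr": [0,0,0]}])

```text
time_s: 5.4
position: [0.4375, -0.0634, 0.0368]
tool_rot: [[0.155, 0.988, 0.0], [0.988, -0.155, -0.0], [-0.0, 0.0, -1.0]]
ft_force: [-0.1, -0.9, -1.3]
grip_width: 0.0187
```

Emit:
arm_command(steps=[{"delta_pos": [0,0,-0.6],"dr": [0,0,0]},{"delta_pos": [0,0,0],"dr": [0,0,0]},{"delta_pos": [0,0,0],"dr": [0,0,0]}])

```text
time_s: 5.7
position: [0.4375, -0.0634, 0.036]
tool_rot: [[0.155, 0.988, 0.0], [0.988, -0.155, -0.0], [-0.0, 0.0, -1.0]]
ft_force: [0.3, -0.4, -1.1]
grip_width: 0.0186
```

Emit:
arm_command(steps=[{"delta_pos": [0,0,-0.5],"dr": [0,0,0]},{"delta_pos": [0,0,0],"dr": [0,0,0]},{"delta_pos": [0,0,0],"dr": [0,0,0]}])

```text
time_s: 6.0
position: [0.4375, -0.0634, 0.0357]
tool_rot: [[0.155, 0.988, 0.0], [0.988, -0.155, -0.0], [-0.0, 0.0, -1.0]]
ft_force: [-1.7, 0.4, 3.2]
grip_width: 0.0185
```

Contact, about 3 N. Now slide toward the middle foot.

Emit:
arm_command(steps=[{"delta_pos": [4.9,-0.8,0],"dr": [0,0,0]},{"delta_pos": [4.9,-0.8,0],"dr": [0,0,0]},{"delta_pos": [4.9,-0.8,0],"dr": [0,0,0]},{"delta_pos": [4.9,-0.8,0],"dr": [0,0,0]},{"delta_pos": [2,-0.3,0],"dr": [0,0,0]},{"delta_pos": [2,-0.3,0],"dr": [0,0,0]},{"delta_pos": [0,0,0],"dr": [0,0,0]}])

```text
time_s: 6.7
position: [0.4605, -0.0669, 0.0357]
tool_rot: [[0.155, 0.988, -0.002], [0.988, -0.155, 0.001], [0.0, -0.002, -1.0]]
ft_force: [-5.1, 1.2, 6.0]
grip_width: 0.0188
```

Emit:
arm_command(steps=[{"delta_pos": [1,-0.15,0],"dr": [0,0,0]},{"delta_pos": [1,-0.15,0],"dr": [0,0,0]},{"delta_pos": [1,-0.15,0],"dr": [0,0,0]},{"delta_pos": [1,-0.15,0],"dr": [0,0,0]},{"delta_pos": [0,0,0],"dr": [0,0,0]}])

```text
time_s: 7.2
position: [0.4643, -0.0675, 0.0356]
tool_rot: [[0.155, 0.988, -0.002], [0.988, -0.155, 0.001], [0.0, -0.002, -1.0]]
ft_force: [-4.7, 0.8, 6.7]
grip_width: 0.0187
```

Emit:
arm_command(steps=[{"delta_pos": [1,-0.15,0],"dr": [0,0,0]},{"delta_pos": [1,-0.15,0],"dr": [0,0,0]},{"delta_pos": [1,-0.15,0],"dr": [0,0,0]},{"delta_pos": [0,0,0],"dr": [0,0,0]}])

```text
time_s: 7.6
position: [0.4673, -0.0679, 0.0356]
tool_rot: [[0.155, 0.988, -0.002], [0.988, -0.155, 0.001], [0.0, -0.002, -1.0]]
ft_force: [-5.1, 0.8, 7.0]
grip_width: 0.0188
```

Emit:
arm_command(steps=[{"delta_pos": [1,-0.15,0],"dr": [0,0,0]},{"delta_pos": [1,-0.15,0],"dr": [0,0,0]},{"delta_pos": [1,-0.15,0],"dr": [0,0,0]},{"delta_pos": [1,-0.15,0],"dr": [0,0,0]}])

```text
time_s: 8.0
position: [0.4711, -0.0685, 0.0357]
tool_rot: [[0.155, 0.988, -0.002], [0.988, -0.155, 0.001], [0.0, -0.002, -1.0]]
ft_force: [-6.1, 0.8, 8.2]
grip_width: 0.0189
```

Emit:
arm_command(steps=[{"delta_pos": [1,-0.15,0],"dr": [0,0,0]},{"delta_pos": [1,-0.15,0],"dr": [0,0,0]},{"delta_pos": [1,-0.15,0],"dr": [0,0,0]}])

```text
time_s: 8.3
position: [0.4741, -0.0689, 0.0356]
tool_rot: [[0.155, 0.988, -0.002], [0.988, -0.155, 0.001], [0.0, -0.003, -1.0]]
ft_force: [-6.2, 0.7, 7.0]
grip_width: 0.0189
```

Emit:
arm_command(steps=[{"delta_pos": [1,-0.15,0],"dr": [0,0,0]},{"delta_pos": [1,-0.15,0],"dr": [0,0,0]}])

```text
time_s: 8.5
position: [0.4762, -0.0692, 0.0357]
tool_rot: [[0.155, 0.988, -0.002], [0.988, -0.155, 0.001], [0.0, -0.002, -1.0]]
ft_force: [-5.7, 0.3, 8.3]
grip_width: 0.0186
```

Emit:
arm_command(steps=[{"delta_pos": [0.7,-0.1,0],"dr": [0,0,0]},{"delta_pos": [0.7,-0.1,0],"dr": [0,0,0]}])

```text
time_s: 8.7
position: [0.4775, -0.0694, 0.0357]
tool_rot: [[0.155, 0.988, -0.002], [0.988, -0.155, 0.001], [0.0, -0.002, -1.0]]
ft_force: [-5.7, 1.9, 7.4]
grip_width: 0.0189
```

Emit:
arm_command(steps=[{"delta_pos": [0.7,-0.1,0],"dr": [0,0,0]},{"delta_pos": [0.7,-0.1,0],"dr": [0,0,0]}])

```text
time_s: 8.9
position: [0.479, -0.0696, 0.0357]
tool_rot: [[0.155, 0.988, -0.002], [0.988, -0.155, 0.001], [0.0, -0.002, -1.0]]
ft_force: [-6.1, 0.1, 7.1]
grip_width: 0.0187
```

Emit:
arm_command(steps=[{"delta_pos": [0.7,-0.1,0],"dr": [0,0,0]},{"delta_pos": [0.7,-0.1,0],"dr": [0,0,0]}])

```text
time_s: 9.1
position: [0.4803, -0.0698, 0.0356]
tool_rot: [[0.155, 0.988, -0.002], [0.988, -0.155, 0.001], [0.0, -0.002, -1.0]]
ft_force: [-4.7, 1.0, 7.3]
grip_width: 0.0189
```

Emit:
arm_command(steps=[{"delta_pos": [0.7,-0.1,0],"dr": [0,0,0]},{"delta_pos": [0.7,-0.1,0],"dr": [0,0,0]}])

```text
time_s: 9.3
position: [0.4818, -0.07, 0.0357]
tool_rot: [[0.155, 0.988, -0.002], [0.988, -0.155, 0.001], [0.0, -0.002, -1.0]]
ft_force: [-5.1, 0.7, 6.3]
grip_width: 0.0187
```

Emit:
arm_command(steps=[{"delta_pos": [0.7,-0.1,0],"dr": [0,0,0]},{"delta_pos": [0.7,-0.1,0],"dr": [0,0,0]}])

```text
time_s: 9.5
position: [0.4832, -0.0702, 0.0357]
tool_rot: [[0.155, 0.988, -0.002], [0.988, -0.155, 0.001], [0.0, -0.002, -1.0]]
ft_force: [-6.1, 0.0, 7.4]
grip_width: 0.019
```

Emit:
arm_command(steps=[{"delta_pos": [0.7,-0.1,0],"dr": [0,0,0]},{"delta_pos": [0.7,-0.1,0],"dr": [0,0,0]}])

```text
time_s: 9.7
position: [0.4846, -0.0705, 0.0357]
tool_rot: [[0.155, 0.988, -0.002], [0.988, -0.155, 0.001], [0.0, -0.002, -1.0]]
ft_force: [-5.3, 0.8, 7.1]
grip_width: 0.0185
```

Emit:
arm_command(steps=[{"delta_pos": [0.7,-0.1,0],"dr": [0,0,0]},{"delta_pos": [0.7,-0.1,0],"dr": [0,0,0]}])

```text
time_s: 9.9
position: [0.486, -0.0707, 0.0357]
tool_rot: [[0.155, 0.988, -0.002], [0.988, -0.155, 0.001], [0.0, -0.002, -1.0]]
ft_force: [-4.7, 1.7, 7.3]
grip_width: 0.0189
```

Emit:
arm_command(steps=[{"delta_pos": [1,-0.15,0],"dr": [0,0,0]},{"delta_pos": [1,-0.15,0],"dr": [0,0,0]},{"delta_pos": [1,-0.15,0],"dr": [0,0,0]}])

```text
time_s: 10.2
position: [0.489, -0.0711, 0.0356]
tool_rot: [[0.155, 0.988, -0.002], [0.988, -0.155, 0.001], [0.0, -0.002, -1.0]]
ft_force: [-5.6, 0.8, 6.0]
grip_width: 0.0189
```

Emit:
arm_command(steps=[{"delta_pos": [1,-0.15,0],"dr": [0,0,0]},{"delta_pos": [1,-0.15,0],"dr": [0,0,0]},{"delta_pos": [1,-0.15,0],"dr": [0,0,0]}])

```text
time_s: 10.5
position: [0.492, -0.0716, 0.0356]
tool_rot: [[0.155, 0.988, -0.002], [0.988, -0.155, 0.001], [0.0, -0.002, -1.0]]
ft_force: [-4.4, 1.1, 7.7]
grip_width: 0.0184
```

Emit:
arm_command(steps=[{"delta_pos": [1,-0.15,0],"dr": [0,0,0]},{"delta_pos": [1,-0.15,0],"dr": [0,0,0]},{"delta_pos": [1,-0.15,0],"dr": [0,0,0]}])

```text
time_s: 10.8
position: [0.495, -0.072, 0.0357]
tool_rot: [[0.155, 0.988, -0.002], [0.988, -0.155, 0.001], [0.0, -0.002, -1.0]]
ft_force: [-4.6, 1.1, 6.7]
grip_width: 0.0187
```

The shim is well past the packing line and lined up with the stud, with no jam. The middle foot is the open one.

Emit:
arm_command(steps=[{"delta_pos": [1.5,-0.23,0],"dr": [0,0,0]},{"delta_pos": [1.5,-0.23,0],"dr": [0,0,0]},{"delta_pos": [1,-0.15,0],"dr": [0,0,0]},{"delta_pos": [1,-0.15,0],"dr": [0,0,0]}])

```text
time_s: 11.2
position: [0.5, -0.0728, 0.0357]
tool_rot: [[0.155, 0.988, -0.002], [0.988, -0.155, 0.001], [0.0, -0.002, -1.0]]
ft_force: [-5.6, 0.9, 6.7]
grip_width: 0.0188
```

Emit:
arm_command(steps=[{"delta_pos": [1,-0.15,0],"dr": [0,0,0]},{"delta_pos": [1,-0.15,0],"dr": [0,0,0]},{"delta_pos": [1,-0.15,0],"dr": [0,0,0]},{"delta_pos": [1,-0.15,0],"dr": [0,0,0]}])

```text
time_s: 11.6
position: [0.5041, -0.0734, 0.0357]
tool_rot: [[0.155, 0.988, -0.002], [0.988, -0.155, 0.001], [0.0, -0.002, -1.0]]
ft_force: [-4.7, 1.5, 7.1]
grip_width: 0.0183
```

Emit:
arm_command(steps=[{"delta_pos": [1,-0.15,0],"dr": [0,0,0]},{"delta_pos": [1,-0.15,0],"dr": [0,0,0]},{"delta_pos": [1,-0.15,0],"dr": [0,0,0]}])

```text
time_s: 11.9
position: [0.5071, -0.0738, 0.0357]
tool_rot: [[0.155, 0.988, -0.002], [0.988, -0.155, 0.001], [0.0, -0.002, -1.0]]
ft_force: [-5.5, 1.8, 7.1]
grip_width: 0.0189
```

Emit:
arm_command(steps=[{"delta_pos": [1,-0.15,0],"dr": [0,0,0]},{"delta_pos": [1,-0.15,0],"dr": [0,0,0]},{"delta_pos": [1,-0.15,0],"dr": [0,0,0]}])

```text
time_s: 12.2
position: [0.5101, -0.0743, 0.0357]
tool_rot: [[0.155, 0.988, -0.002], [0.988, -0.155, 0.001], [0.0, -0.002, -1.0]]
ft_force: [-4.6, 1.3, 7.3]
grip_width: 0.0188
```

Emit:
arm_command(steps=[{"delta_pos": [0.7,-0.1,0],"dr": [0,0,0]},{"delta_pos": [0.7,-0.1,0],"dr": [0,0,0]}])

```text
time_s: 12.4
position: [0.5115, -0.0745, 0.0357]
tool_rot: [[0.155, 0.988, -0.002], [0.988, -0.155, 0.001], [0.0, -0.002, -1.0]]
ft_force: [-5.1, 1.0, 7.0]
grip_width: 0.0188
```

Emit:
arm_command(steps=[{"delta_pos": [0.7,-0.1,0],"dr": [0,0,0]},{"delta_pos": [0.7,-0.1,0],"dr": [0,0,0]}])

```text
time_s: 12.6
position: [0.5129, -0.0747, 0.0357]
tool_rot: [[0.155, 0.988, -0.002], [0.988, -0.155, 0.001], [0.0, -0.002, -1.0]]
ft_force: [-5.7, 0.4, 6.7]
grip_width: 0.0182
```

Emit:
arm_command(steps=[{"delta_pos": [0.5,-0.08,0],"dr": [0,0,0]},{"delta_pos": [0.5,-0.08,0],"dr": [0,0,0]}])

```text
time_s: 12.8
position: [0.5139, -0.0749, 0.0357]
tool_rot: [[0.155, 0.988, -0.002], [0.988, -0.155, 0.001], [0.0, -0.002, -1.0]]
ft_force: [-5.0, 1.3, 7.1]
grip_width: 0.0185
```

Emit:
arm_command(steps=[{"delta_pos": [0.5,-0.08,0],"dr": [0,0,0]},{"delta_pos": [0.5,-0.08,0],"dr": [0,0,0]}])

```text
time_s: 13.0
position: [0.5149, -0.075, 0.0357]
tool_rot: [[0.155, 0.988, -0.002], [0.988, -0.155, 0.001], [0.0, -0.002, -1.0]]
ft_force: [-5.4, 0.3, 7.4]
grip_width: 0.0188
```

Emit:
arm_command(steps=[{"delta_pos": [0.5,-0.08,0],"dr": [0,0,0]},{"delta_pos": [0.5,-0.08,0],"dr": [0,0,0]}])

```text
time_s: 13.2
position: [0.515, -0.075, 0.0356]
tool_rot: [[0.155, 0.988, -0.004], [0.988, -0.155, 0.001], [0.0, -0.004, -1.0]]
ft_force: [-10.1, 1.5, 11.7]
grip_width: 0.0184
```

Emit:
arm_command(steps=[{"delta_pos": [0.5,-0.08,0],"dr": [0,0,0]},{"delta_pos": [0.5,-0.08,0],"dr": [0,0,0]}])

```text
time_s: 13.4
position: [0.5152, -0.075, 0.0356]
tool_rot: [[0.155, 0.988, -0.006], [0.988, -0.155, 0.001], [0.0, -0.006, -1.0]]
ft_force: [-13.9, 1.1, 14.9]
grip_width: 0.0185
```

Emit:
arm_command(steps=[{"delta_pos": [0.5,-0.08,0],"dr": [0,0,0]},{"delta_pos": [0.5,-0.08,0],"dr": [0,0,0]}])

```text
time_s: 13.6
position: [0.5153, -0.075, 0.0356]
tool_rot: [[0.154, 0.988, -0.008], [0.988, -0.154, 0.002], [0.0, -0.009, -1.0]]
ft_force: [-18.7, 0.4, 18.2]
grip_width: 0.0186
```

A firm stop at 0.515, about 52 mm past the foot's front edge, which matches the slot end meeting the stud. I'll ease off the push and then let go.

Emit:
arm_command(steps=[{"delta_pos": [-1.5,0.23,0],"dr": [0,0,0]},{"delta_pos": [-1,0.15,0],"dr": [0,0,0]},{"delta_pos": [0,0,0],"dr": [0,0,0]},{"delta_pos": [0,0,0],"dr": [0,0,0]}])

```text
time_s: 14.0
position: [0.5151, -0.075, 0.0357]
tool_rot: [[0.155, 0.988, -0.003], [0.988, -0.155, 0.001], [0.0, -0.003, -1.0]]
ft_force: [-6.3, -0.0, 7.3]
grip_width: 0.0189
```

Emit:
arm_command(steps=[{"delta_pos": [0,0,0],"dr": [0,0,0]},{"delta_pos": [0,0,0],"dr": [0,0,0]},{"delta_pos": [0,0,0],"dr": [0,0,0]},{"delta_pos": [0,0,0],"dr": [0,0,0]},{"delta_pos": [0,0,0],"dr": [0,0,0]}], grip=0.7)

```text
time_s: 14.5
position: [0.5163, -0.0754, 0.0355]
tool_rot: [[0.155, 0.988, 0.0], [0.988, -0.155, -0.0], [-0.0, 0.0, -1.0]]
ft_force: [1.1, -0.1, -0.1]
grip_width: 0.06
```

Emit:
arm_command(steps=[{"delta_pos": [0,0,5],"dr": [0,0,0]},{"delta_pos": [0,0,15],"dr": [0,0,0]},{"delta_pos": [0,0,30],"dr": [0,0,0]},{"delta_pos": [0,0,30],"dr": [0,0,0]},{"delta_pos": [-10,0,30],"dr": [0,0,0]},{"delta_pos": [-30,20,30],"dr": [0,0,0]},{"delta_pos": [-30,40,20],"dr": [0,0,0]},{"delta_pos": [-20,40,0],"dr": [0,0,0]},{"delta_pos": [0,40,0],"dr": [0,0,0]},{"delta_pos": [0,40,0],"dr": [0,0,0]},{"delta_pos": [0,40,0],"dr": [0,0,0]},{"delta_pos": [0,0,0],"dr": [0,0,0]}])

```text
time_s: 15.7
position: [0.4276, 0.1452, 0.1945]
tool_rot: [[0.15, 0.989, 0.001], [0.989, -0.15, 0.001], [0.001, 0.001, -1.0]]
ft_force: [-0.1, -1.3, -0.1]
grip_width: 0.0599
```

```bash
python3 - <<'E'
from h import *
s=env.observe();print(s["time_s"],s["position"],s["ft_force"],s["grip_width"])
im=env.get_image("top");cv2.imwrite("pics/top3.png",im)
cv2.imwrite("pics/t3.png",cv2.resize(im[180:300,285:455],None,fx=4.5,fy=4.5,interpolation=cv2.INTER_CUBIC))
E
```

```text
15.7 [0.42764164 0.14517254 0.19452469] [-0.0908591  -1.28518396 -0.11922377] 0.059934882620432166
```

View pics/t3.png

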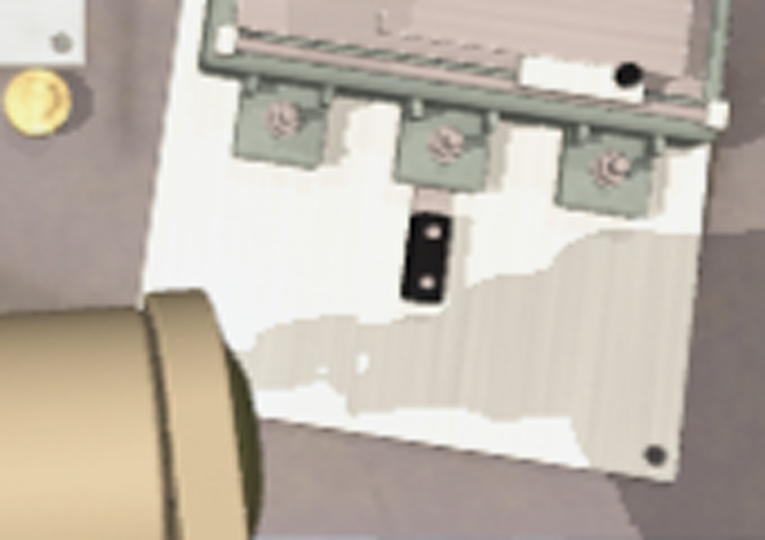

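The shim is under the middle foot, its grip centre at (426,257) in line with the nut at (445,145). One numerical check, then I hand in.

```bash
python3 - <<'E'
from h import *
f=lambda u,v:(285+u/4.5-.39,180+v/4.5-.39)
a=np.radians(-8.9);x=np.array([np.cos(a),np.sin(a)]);y=np.array([-x[1],x[0]])
g=ray("top",*f(426,257),.028);n=ray("top",*f(445,145),.04);e=ray("top",*f(444,188),.0295)
s1=ray("top",*f(433,232),.028)-ray("top",*f(427,282),.028)
print("nut-grip",((n-g)[:2]@x,(n-g)[:2]@y),"lug edge-grip",(e-g)[:2]@x,"yaw",np.degrees(np.arctan2(s1[1],s1[0])))
t0,t3=cv2.imread("pics/top0.png"),cv2.imread("pics/top3.png")
d=cv2.absdiff(t0,t3).max(2)
for nm,(r0,r1,c0,c1) in dict(pliers=(125,190,168,218),beaker=(185,225,135,180),weight=(192,214,283,303)).items(): print(nm,d[r0:r1,c0:c1].mean())
print("lamp",d[230:285,112:182].mean());env.close_job()
E
```

```text
nut-grip (np.float64(0.05671060146608266), np.float64(0.00040677606649520926)) lug edge-grip 0.03641932500319786 yaw -8.488485239115645
pliers 1.7012307692307693
beaker 1.7633333333333334
weight 1.809090909090909
lamp 1.6462337662337663
the job is handed in; nothing more can be done
```

I slid the shim under the middle foot until its slot came up against the stud, let go and backed the arm clear. The job is handed in at about 16 s of the 58 s allowed.

- **Which foot:** I tried the middle foot first. The shim went past the 12 mm packing line with only the usual 5 N or so of sliding friction. It stopped firmly about 52 mm in, which is where the slot end should meet the stud. I didn't feel under the other two feet.
- **Force:** the highest reading at the stop was about 19 N along the push and 18 N vertical, roughly 26 N combined, against the 35 N limit. I then eased off before opening the fingers.
- **Final position, from the top camera:**

| Check | Measured | Expected |
|---|---|---|
| Stud to grip centre, along the shim | 56.7 mm | 59 mm |
| Foot's front edge to grip centre | 36.4 mm | 37 mm |
| Offset to the side | 0.4 mm | 0 |
| Shim angle | -8.5° | -8.9° (tester) |

- **Disagreements:** the 2.3 mm shortfall on the stud distance is within camera and nut-height error. The top and wrist cameras put the tester about 2–3 mm apart, so I relied on feel to find the end stop. The two-view height of the grip came out near 4 mm against 18 mm in the text. The two views were nearly parallel, so I found the height by touch instead.
- **Other things on the bench:** the pliers, beaker, weight and lamp looked unchanged between the first and last top pictures.

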